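# Set the length stop to an offcut

## Task

Lay the square softwood offcut (the long one, 130 mm, not the thicker short block) in the sloped jig under the lamp: flat on the bed, lengthwise along the ledge and resting against it, between the fixed end and the sliding stop. Slide the stop along its rail by its upright grip so that the offcut is held snug, without a gap, between the stop and the fixed end, and let go. Leave the other things where they are.

Things in the scene. Friction and masses are not known exactly. Their poses are not given: they have to be found in the camera images.
- stop_jig: the jig, fixed to the bench: plywood base 185 x 310 x 15 mm carrying a sloped bed and a lamp. Origin: centre of the base's underside; x level, to the robot's left (turned -0.27 to 0.13 rad about the vertical), towards the bed's high side; y along the bed, towards the robot; z up
- lamp_bar (a point): centre of the lamp bar, level, 36 mm wide, 24 mm thick, 310 mm long along the jig's y, 410 mm above the bench, on two 14 mm tubes 108 mm to its +x side and 142 mm to either side along y. It hangs above the work, so a vertical tool cannot get in; a tool square to the bed passes beside it. Axes as the jig's
- sloped_bed: plywood bed, 165 x 300 mm, sloping 30 degrees, rising to the left, facing right. Origin on its surface at the ledge's inner side, midway along; x up the slope, y along the ledge towards the robot, z square out of the bed. The ledge runs along the whole low side (x = -0.014 to 0, 9 mm high). A rail 25 mm wide, 12 mm high runs along y at x = 0.108; between ledge and rail the bed is bare
- fixed_end (a point): point on the face, towards the work, of the fixed wooden end block at the end of the bed nearest the robot: at x = 0.019, y = 0.130, z = 0.017 in the bed's frame; axes as the bed's. The block reaches from x = 0.002 to 0.087 and is 32 mm high and 20 mm thick
- length_stop (a joint): position of the sliding stop on its rail, m; 0 to 0.16, grows towards the fixed end (towards the robot). The stop's face is at y = -0.07 + value in the bed's frame, so the opening between stop and fixed end is 0.20 - value. It stays where it is left and takes about 2.5 N to move
- stop_face (a point): point on the flat face of the sliding stop that meets the work: 19 mm up the slope from the ledge, 17 mm out of the bed; axes as the bed's. The stop's arm, on the far side of this face (-y), is wood, 22 mm thick, from 4 to 86 mm up the slope and 2 to 32 mm out of the bed
- stop_grip (a point): where to take the stop's grip: a black block, 24 mm along y, 40 mm up the slope, standing 36 to 80 mm out of the bed over the rail; this point is in its middle, 62 mm out of the bed (18 mm below its top), 55 mm ahead of the stop's face (+y). Axes as the bed's. The carriage under it, 46 mm wide, its top 36 mm out, reaches 77 mm ahead of the face
- square_offcut: the square offcut, a loose plain softwood bar 38 x 130 x 38 mm, 0.07 to 0.14 kg, lying flat on the bench at the right of the jig. Origin: centre of its underside; y along its 130 mm, z up
- offcut_center (a point): the middle of the square offcut, 19 mm above its origin; axes as the offcut's
- wood_block: a bystander: thicker, shorter, loose softwood block 60 x 100 x 45 mm beside the square offcut; origin at the centre of its underside, y along its 100 mm
- white_tub: a bystander: loose white plastic tub 65 x 76 x 56 mm; origin at the centre of its underside
Mind the look-alikes: they are no part of the job. There is more than one size of the square_offcut; the job needs the larger.

How it is judged:
At the end, for the whole second after the job is handed in: The square offcut lies at rest flat on the sloped bed (its middle within 4 mm of its seated height), along the ledge (within 0.05 rad) and against it (within about 4 mm), with no more than 3.5 mm of gap to the fixed end and to the sliding stop; the stop is at rest (x of offcut_center in the frame of sloped_bed between 0.015 and 0.0235 m and z of offcut_center in the frame of sloped_bed between 0.015 and 0.0225 m and angle between the y axis of square_offcut and the y axis of sloped_bed, either way round below 0.05 rad and y of offcut_center in the frame of sloped_bed between 0.0615 and 0.0685 m and y of offcut_center in the frame of stop_face between 0.0615 and 0.0685 m and velocity of joint length_stop between -0.01 and 0.01 m/s and linear speed of square_offcut below 0.01 m/s); the robot touches nothing.
It fails at once if the wood block or the white tub is moved by more than 30 mm (distance of any of wood_block, white_tub from where it was at the start of the episode above 0.03 m).
It also fails if it takes over 48 s, if anything falls off the work surface, if the arm or the gripper's body presses on something with over 40 N, if the wrist force passes 120 N, or if a joint passes its speed limit or range.

## Robot

A 6-joint arm with a two-finger parallel gripper is mounted at the origin on a cart in front of the work surface, level with it; the furniture and walls round the work are solid. World frame = base frame: x ahead of the robot, y to its left, z up, the work surface at z = 0. Lengths are in m, angles in rad, forces in N, time in s.
With the tool pointing down it reaches from about 0.35 to 0.725 m from the base axis. Payload 4.3 kg.
Tool frame: the origin (TCP) lies at the very end of the fingers, on their centre line; the grasp point (between the pads) lies 19 mm behind it (manip.pinch_z is the distance from the TCP to the grasp point, in m); z points along the fingers, y is the line along which they close (so a half turn about z gives the same grasp; the last joint's range is limited). The gripper opens to 85 mm and grips with 20 to 120 N. Pads are 22 mm wide; open, the fingers measure 114 mm over their backs; the gripper's body (76 mm by 85 mm) begins 54 mm behind the grasp point. The pads swing forward as they close: fully open they stand 13 mm farther back than shut.
Start: joints at [-1.413, 0.377, 0.081, 1.274, 0, 1.46], TCP at [0.152, -0.555, 0.231] pointing down, gripper open.
Joint ranges: [-2.72, 2.72], [-0.84, 1.66], [-1.02, 1.22], [-1.77, 2.12], [-1.37, 1.28], [-3.14, 3.14]. Speed limits (rad/s): [2.57, 2.57, 3.14, 3.14, 3.14, 3.14].

## Interface

Orientations are given as [roll, pitch, yaw] about the fixed x, y, z axes, in that order (R = Rz(yaw) Ry(pitch) Rx(roll)).
In Python, from cell import manip, eoat, solve_ik, vision gives the robot as it stands. Calls block until the motion is done:
- manip.move_to(position, orientation): joint-space move of the TCP to a pose.
- manip.servo_line(position, rotation=None, velocity=0.15, contact_N=None): straight line of the TCP; rotation=None keeps the orientation; velocity is the mean speed in m/s. With contact_N (N) it stops when the force on the tool has changed by that much, and returns True; else False.
- manip.movej(angles): joint-space move.
- eoat.grip(opening, squeeze=None): finger opening in m; squeeze is the grip in N (None keeps the last); returns when the fingers have stopped.
- manip.dwell(seconds).
- solve_ik(position, orientation): joint angles nearest the present ones, or None.
- manip.get_state(): the state.
- vision.snapshot(name): name is "scene" or "top" or "wrist"; returns a dict with "pixels" (384x512x3 uint8, red, green, blue), "vfov" (degrees; the focal length in pixels is half the picture's height over the tangent of half this angle, whatever the lens; pixels are square), "cx", "cy" (the principal point, pixels), "R" (3x3) and "t" (3): a world point X has camera coordinates R X + t. Camera axes: x right, y down, z forward; pixel columns grow to the right and rows downward; lengths in m; the calibration is good to about 2 mm. The wrist camera is an equidistant fisheye: a pixel r from the principal point sees the ray r / f radians off the axis. A picture is of the moment at which its call begins. There is no depth.
A pose or a line that the arm cannot do raises manip.PlanningError and nothing moves.
- manip.hand_in(): hands the job in; it is judged then, once.
The state is a dict: "clock": time; "joints": joint angles; "joint_vel": joint speeds; "effort": joint torques, N m; "position": TCP position; "orientation": TCP orientation; "contact_force": force on the tool from outside, world axes, zero at the start; "torque": the same for the moment, N m; "grip_width": finger opening in m; "gripper_force": force on a finger pad.
Only numpy, scipy, OpenCV 4.12 (cv2) and the standard library are available. Lean on these libraries where they do the work, as an engineer would, in place of code of your own. Each camera call takes 0.05 s, during which the arm holds its last target. There are 200 camera calls.

## Working session

There is one attempt and no reset: what is moved stays moved. The work goes in short steps, each a Python script; the robot and the scene stay as the last script left them, time stands still between calls to the robot, and variables do not carry over. Pictures are saved under pics/ and viewed, at most 10 in all, crops included, and the job is handed in when it is done.

```bash
mkdir -p pics; ls
python3 - <<'E'
from cell import manip, eoat, solve_ik, vision
import cv2,numpy as np,pickle
d={}
for n in ("scene","top","wrist"):
    s=vision.snapshot(n); d[n]=s
    cv2.imwrite(f"pics/{n}0.png",s["pixels"][:,:,::-1])
    print(n,s["vfov"],s["cx"],s["cy"],np.round(-s["R"].T@s["t"],3),np.round(s["R"][2],2))
pickle.dump(d,open("s0.pkl","wb"))
im=np.vstack([cv2.resize(d[n]["pixels"][:,:,::-1],None,fx=1,fy=1) for n in ("scene",)])
E
python3 -c "
import cv2
for n in('scene','top'):
  i=cv2.imread(f'pics/{n}0.png');cv2.imwrite(f'pics/{n}0b.png',cv2.resize(i,(800,600),interpolation=cv2.INTER_CUBIC))"
```

```text
pics
scene 43.363405654964964 255.60365405788696 186.63512063154286 [-0.595 -0.595  1.16 ] [ 0.71  0.37 -0.6 ]
top 46.88964141606244 254.905227440293 187.99290354461726 [ 0.286 -0.026  1.629] [ 0.13 -0.02 -0.99]
wrist 65.70646984690485 253.30128596934114 190.48584634983712 [ 0.226 -0.534  0.374] [-0.28 -0.08 -0.96]
```

View pics/scene0b.png

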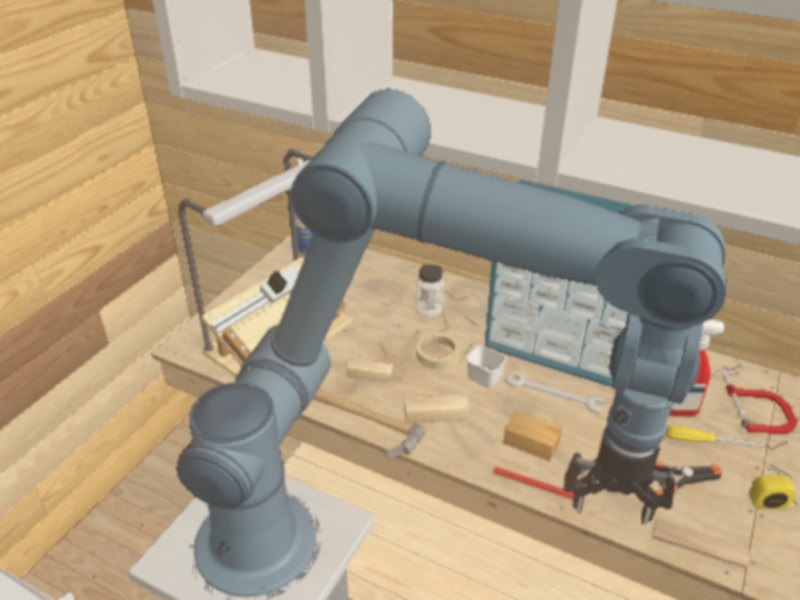

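View pics/top0b.png

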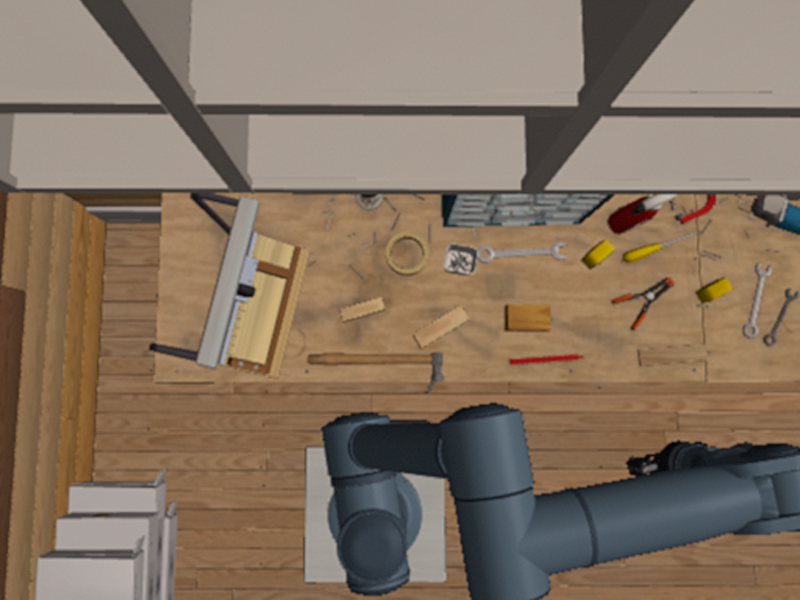

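The scene view shows the jig at far left. In the top view, the long offcut is at (441,327), the short look-alike at (361,309), the wood block at (528,317), the tub at (461,260), and the jig spans (200–305, 195–375), all in pixels of the 800-wide view. Next I'll crop for measurement.

Run:
```python
import cv2,pickle,numpy as np
s=pickle.load(open("s0.pkl","rb"))["top"]["pixels"][:,:,::-1]
c=cv2.resize(s[118:250,90:310],None,fx=3.6,fy=3.6,interpolation=cv2.INTER_CUBIC);cv2.imwrite("pics/crop1.png",c);print(c.shape)
hsv=cv2.cvtColor(s,cv2.COLOR_BGR2HSV)
for u,v in((282,209),(275,212),(231,198),(250,205),(338,203),(165,200),(186,190),(260,220)): print(u,v,s[v,u],hsv[v,u])
```

```text
(475, 792, 3)
282 209 [ 95 138 177] [ 16 118 177]
275 212 [ 89 128 166] [ 15 118 166]
231 198 [ 95 137 174] [ 16 116 174]
250 205 [ 91 125 159] [ 15 109 159]
338 203 [ 53 112 158] [ 17 169 158]
165 200 [106 150 173] [ 20  99 173]
186 190 [ 95 144 180] [ 17 120 180]
260 220 [ 91 126 159] [ 15 109 159]
```

View pics/crop1.png

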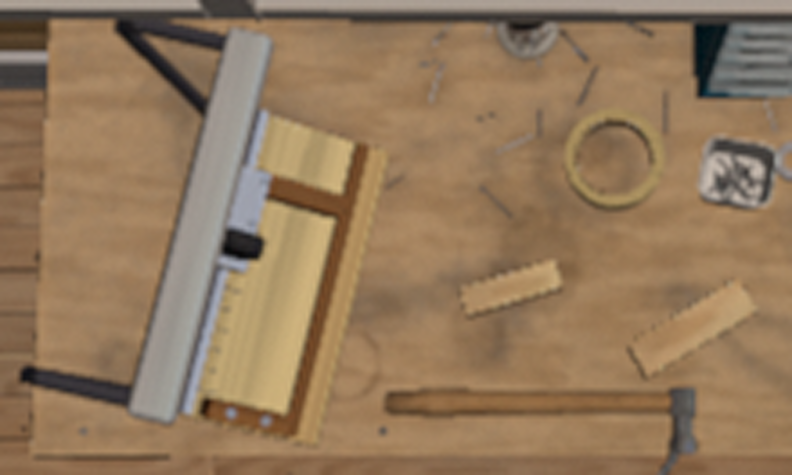

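The crop shows the jig base's low edge from (386,150) to (316,444), the dark ledge beside it, and the stop arm at (305,195). The fixed end is at (247,410), the black grip at (242,245), and the long offcut at (690,328). I'll write helpers, measure the offcut, then move to look at the jig with the wrist camera.

```bash
cat > h.py <<'E'
import numpy as np,cv2
from scipy.spatial.transform import Rotation as Ro
def ray(s,p,fish=False):
    f=s["pixels"].shape[0]/2/np.tan(np.radians(s["vfov"]/2))
    d=np.array([p[0]-s["cx"],p[1]-s["cy"]])/f
    if fish:
        r=np.hypot(*d); v=np.array([*(d/r*np.sin(r)),np.cos(r)])
    else: v=np.array([*d,1.]);
    return -s["R"].T@s["t"], s["R"].T@(v/np.linalg.norm(v))
def onplane(s,p,z,fish=False):
    c,d=ray(s,p,fish); return c+d*(z-c[2])/d[2]
def tri(*rs):  # (c,d) pairs
    A=sum(np.eye(3)-np.outer(d,d) for c,d in rs); b=sum((np.eye(3)-np.outer(d,d))@c for c,d in rs)
    X=np.linalg.solve(A,b); return X,[float(np.linalg.norm(np.cross(X-c,d))) for c,d in rs]
def proj(s,X,fish=False):
    f=s["pixels"].shape[0]/2/np.tan(np.radians(s["vfov"]/2)); v=s["R"]@X+s["t"]
    if fish:
        rho=np.hypot(v[0],v[1]); return np.array([s["cx"],s["cy"]])+f*np.arctan2(rho,v[2])*v[:2]/rho
    return np.array([s["cx"],s["cy"]])+f*v[:2]/v[2]
def rpy(zt,yt):
    zt=zt/np.linalg.norm(zt); yt=yt-zt*(yt@zt); yt/=np.linalg.norm(yt)
    return list(Ro.from_matrix(np.column_stack([np.cross(yt,zt),yt,zt])).as_euler("xyz"))
E
python3 - <<'E'
from h import *
import pickle
from cell import manip, solve_ik
D=pickle.load(open("s0.pkl","rb")); s=D["top"]
im=s["pixels"][:,:,::-1]
cr=lambda u,v:np.array([90+(u+.5)/3.6-.5,118+(v+.5)/3.6-.5])
# offcut mask
a,b=cr(615,265).astype(int),cr(772,390).astype(int)
V=cv2.GaussianBlur(im[a[1]:b[1],a[0]:b[0]],(3,3),0).astype(int)
m=((V[:,:,2]>167)&(V[:,:,2]-V[:,:,0]>72)).astype(np.uint8)
cs,_=cv2.findContours(m,cv2.RETR_EXTERNAL,cv2.CHAIN_APPROX_NONE); c=max(cs,key=cv2.contourArea)
r=cv2.minAreaRect(c); P=cv2.boxPoints(r)+a
print(r); W=np.array([onplane(s,p,.038) for p in P]); print("mask",W.round(4),W.mean(0).round(4))
P=[cr(*q) for q in((740,279),(760,305),(647,378),(627,347))]
W=np.array([onplane(s,p,.038) for p in P]);print("hand",W.round(4),W.mean(0).round(4),[np.linalg.norm(W[i]-W[i-1]).round(4) for i in range(4)])
for n,q,z in(("base far",(386,150),.015),("base near",(316,444),.015),("lamp f1",(229,30),.422),("lamp f2",(272,42),.422),("lamp n1",(130,410),.422),("lamp n2",(172,422),.422)):
    print(n,onplane(s,cr(*q),z).round(4))
print(manip.get_state()["orientation"])
E
```

```text
((22.345945358276367, 16.97567367553711), (8.3079252243042, 34.55508804321289), 53.97262954711914)
mask [[ 0.4009 -0.0941  0.038 ]
 [ 0.4745 -0.1959  0.038 ]
 [ 0.45   -0.2132  0.038 ]
 [ 0.3767 -0.1116  0.038 ]] [ 0.4255 -0.1537  0.038 ]
hand [[ 0.472  -0.2006  0.038 ]
 [ 0.4457 -0.2204  0.038 ]
 [ 0.3726 -0.1063  0.038 ]
 [ 0.4036 -0.0865  0.038 ]] [ 0.4235 -0.1535  0.038 ] [np.float64(0.1331), np.float64(0.0329), np.float64(0.1355), np.float64(0.0368)]
base far [0.6081 0.1596 0.015 ]
base near [0.3081 0.225  0.015 ]
lamp f1 [0.6214 0.2357 0.422 ]
lamp f2 [0.6119 0.2023 0.422 ]
lamp n1 [0.3281 0.3014 0.422 ]
lamp n2 [0.3191 0.2697 0.422 ]
[-3.14010441e+00 -1.72279049e-04  2.67793415e-01]
```

Run:
```python
from h import *
import pickle
from cell import manip, solve_ik, vision, eoat
u=np.array([.575,-.818,0]); 
o=rpy(np.array([0,0,-1.]),np.cross([0,0,-1.],u)); print(o, solve_ik([.4245,-.1537,.17],o))
jy=np.array([-.977,.213,0]);jx=np.array([.213,.977,0]);jz=np.array([0,0,1.])
C=np.array([.478,.283,0]); B=C-.06*jx+.03*jz
bx=jx*np.cos(np.pi/6)+jz*.5; bz=-jx*.5+jz*np.cos(np.pi/6)
ob=rpy(-bz,np.cross(-bz,-jy)); 
for n,p,oo in(("place",[.019,.06,.012],ob),("placeup",[.019,.06,.1],ob),("grip0",[.108,-.015,.043],rpy(-bz,jy)),("grip0b",[.108,-.015,.043],rpy(-bz,-jy)),("gripend",[.108,.055,.043],rpy(-bz,jy)),("gripendb",[.108,.055,.043],rpy(-bz,-jy)),("look",[.04,.03,.16],ob)):
    P=B+p[0]*bx+p[1]*jy+p[2]*bz; q=solve_ik(P,oo); print(n,P.round(3),None if q is None else np.round(q,2))
manip.move_to([.4245,-.1537,.2],o)
s=vision.snapshot("wrist"); pickle.dump(s,open("w1.pkl","wb"))
P=B+.04*bx+.03*jy+.16*bz
try:
    manip.move_to(list(P),ob); s2=vision.snapshot("wrist"); pickle.dump(s2,open("w2.pkl","wb"))
except manip.PlanningError as e: print(e); s2=s
t=vision.snapshot("top");pickle.dump(t,open("t2.pkl","wb"))
cv2.imwrite("pics/w12.png",np.vstack([cv2.resize(x["pixels"][:,:,::-1],(400,300)) for x in(s,)]+[]) )
cv2.imwrite("pics/w1.png",cv2.resize(s["pixels"][:,:,::-1],(800,600),interpolation=cv2.INTER_CUBIC))
cv2.imwrite("pics/w2.png",cv2.resize(s2["pixels"][:,:,::-1],(800,600),interpolation=cv2.INTER_CUBIC))
print(manip.get_state()["clock"],np.round(manip.get_state()["joints"],2))
```

```text
[np.float64(3.141592653589793), np.float64(0.0), np.float64(-0.9581039577300625)] [-0.48806212  0.16069011 -0.3725739   1.03753232  0.         -2.67155082]
place [0.409 0.247 0.05 ] [ 0.09  0.2  -0.83  0.37  0.5  -2.8 ]
placeup [0.399 0.204 0.126] [-0.03  0.06 -0.74  0.67  0.51 -2.93]
grip0 [0.495 0.292 0.121] [ 0.16  0.25 -0.52  0.59  0.48 -1.14]
grip0b [0.495 0.292 0.121] [ 0.16  0.25 -0.52  0.59  0.48  2.  ]
gripend [0.427 0.306 0.121] [ 0.22  0.14 -0.67  0.52  0.47 -1.07]
gripendb [0.427 0.306 0.121] [ 0.22  0.14 -0.67  0.52  0.47  2.07]
look [0.426 0.186 0.189] [-0.07  0.05 -0.57  0.87  0.52 -2.98]
5.0 [-0.07  0.05 -0.57  0.88  0.52 -2.98]
```

View pics/w1.png

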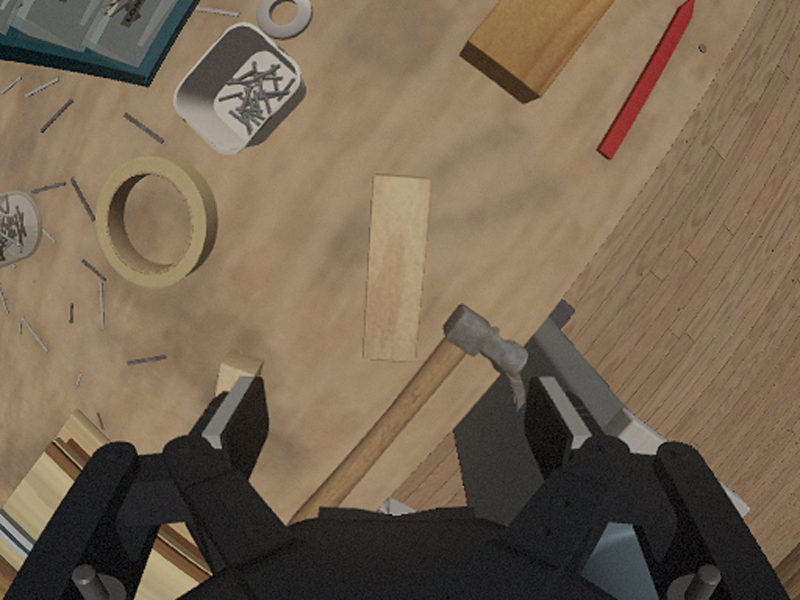

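View pics/w2.png

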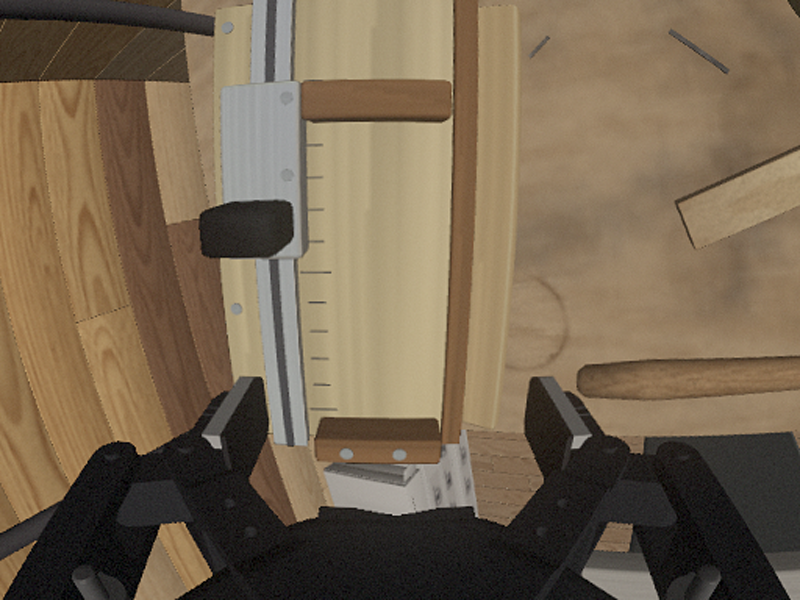

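w1 shows the long offcut with its top-face corners at (374,175), (431,178), (417,361) and (363,359). w2 looks squarely at the bed: fixed-end face corners at (318–440, 418), stop arm lower edge at row 121, grip at (248,229), ledge end at (461,442), rail end at (274–308, 446). Next I'll solve for the poses from these points and check them against the top view.

Run:
```python
from h import *
import pickle
from scipy.optimize import least_squares
L=lambda n:pickle.load(open(n,"rb"))
w1,w2,t=L("w1.pkl"),L("w2.pkl"),L("s0.pkl")["top"]
k=lambda p:(np.array(p)+.5)/1.5625-.5
W=np.array([onplane(w1,k(p),.038,True) for p in((374,175),(431,178),(417,361),(363,359))])
print("offcut",W.round(4),W.mean(0).round(4),"sides",[np.linalg.norm(W[i]-W[i-1]).round(4) for i in range(4)])
d=(W[0]+W[1]-W[2]-W[3])/2; print("dir",np.arctan2(d[1],d[0]))
obs=[((.002,.13,0),(440,418)),((.087,.13,0),(319,419)),((.002,.13,.032),(441,437)),((.087,.13,.032),(316,439)),
((-.014,.15,.009),(461,442)),((0,.15,.009),(443,443)),((.1205,.15,.012),(274,446)),((.0955,.15,.012),(308,445)),
((.004,'s',.032),(450,120)),((.004,'a',.032),(451,81)),((.085,'c',.036),(305,258))]
def frame(x):
    psi=x[3]; jx=np.array([-np.sin(psi),np.cos(psi),0]); jy=np.array([-np.cos(psi),-np.sin(psi),0])
    z=np.array([0,0,1.]); return np.column_stack([jx*np.cos(np.pi/6)+.5*z,jy,-jx*.5+z*np.cos(np.pi/6)]),x[:3]
def pt(x,p):
    R,o=frame(x); f=-.07+x[4]; y={'s':f,'a':f-.022,'c':f+.077}.get(p[1],p[1]); return R@np.array([p[0],y,p[2]],float)+o
fun=lambda x:np.concatenate([proj(w2,pt(x,p),True)-k(q) for p,q in obs])
r=least_squares(fun,[.465,.225,.03,-.215,0.0],loss="soft_l1"); x=r.x
print(x.round(4)); print((fun(x).reshape(-1,2)*1.5625).round(1))
np.save("bed.npy",x); R,o=frame(x)
cr=lambda q:np.array(q)*3.6-np.array([90,118])*3.6
for n,p in(("ledge far in",(0,-.15,.009)),("ledge near out",(-.014,.15,.009)),("blk",(.002,.13,.032)),("arm",(.004,'s',.032))): print(n,cr(proj(t,pt(x,p))).round(0))
g=np.array([.108,-.07+x[4]+.055,.08]); print("grip top in w2",proj(w2,R@g+o,True)*1.5625, "top crop",cr(proj(t,R@g+o)).round(0))
print("lamp in bed",(R.T@(np.array([.470,.252,.41])-o)).round(3))
```

```text
offcut [[ 0.4747 -0.1982  0.038 ]
 [ 0.4433 -0.218   0.038 ]
 [ 0.3751 -0.1076  0.038 ]
 [ 0.408  -0.0864  0.038 ]] [ 0.4253 -0.1526  0.038 ] sides [np.float64(0.1302), np.float64(0.0371), np.float64(0.1297), np.float64(0.0391)]
dir -1.0248401348543887
[ 0.4651  0.2227  0.0473 -0.2176  0.0008]
[[-1.1 -3. ]
 [ 2.5 -4.9]
 [ 1.8  2.9]
 [-1.2 -0.3]
 [-0.5  2.1]
 [-1.6  1.5]
 [ 2.4 -2.3]
 [ 1.7  0.4]
 [ 0.4 -0.3]
 [-0.4 -0.5]
 [-1.3  1. ]]
ledge far in [354. 138.]
ledge near out [295. 435.]
blk [293. 414.]
arm [340. 214.]
grip top in w2 [236.45294166 233.86973502] top crop [241. 241.]
lamp in bed [0.207 0.002 0.299]
```

```bash
cat >> h.py <<'E'
def bed():
    x=np.load("bed.npy"); psi=x[3]; z=np.array([0,0,1.])
    jx=np.array([-np.sin(psi),np.cos(psi),0]); jy=np.array([-np.cos(psi),-np.sin(psi),0])
    return np.column_stack([jx*np.cos(np.pi/6)+.5*z,jy,-jx*.5+z*np.cos(np.pi/6)]),x[:3],x[4]
E
python3 - <<'E'
from h import *
from cell import manip, eoat, solve_ik, vision
R,o,v=bed(); bx,by,bz=R.T
a=-1.0248; u=np.array([np.cos(a),np.sin(a),0]); op=rpy(np.array([0,0,-1.]),np.cross([0,0,-1.],u))
c=[.4253,-.1526]
def st(n):
    s=manip.get_state(); print(n,round(s["clock"],1),"bed",(R.T@(s["position"]-o)).round(4),"F",(R.T@s["contact_force"]).round(1),"w",round(s["grip_width"],4))
manip.move_to(c+[.10],op); eoat.grip(.06)
print(manip.servo_line(c+[.010],velocity=.08,contact_N=8)); st("down")
eoat.grip(.03,squeeze=45); st("gripped")
if manip.get_state()["grip_width"]<.034: raise SystemExit
manip.servo_line(c+[.17],velocity=.15); st("up")
ob=rpy(-bz,np.cross(-bz,-by))
W=lambda p:list(o+R@np.array(p))
manip.move_to(W([.026,.056,.13]),ob); st("above")
manip.servo_line(W([.026,.056,.03]),velocity=.1); st("near")
s=vision.snapshot("wrist"); cv2.imwrite("pics/w3.png",cv2.resize(s["pixels"][:,:,::-1],(800,600)))
E
```

```text
False
down 7.9 bed [-0.3434 -0.0427  0.1557] F [-0.4 -0.3  0.3] w 0.0601
gripped 8.3 bed [-0.3433 -0.0429  0.1559] F [2.6 0.4 3.8] w 0.0371
up 9.5 bed [-0.2638 -0.0413  0.2929] F [-1.4  0.3 -1. ] w 0.0374
above 10.8 bed [0.0257 0.0551 0.1303] F [-1.3 -0.  -1.1] w 0.0371
near 11.9 bed [0.0262 0.0555 0.0304] F [-0.3  0.2 -0.9] w 0.0371
```

View pics/w3.png

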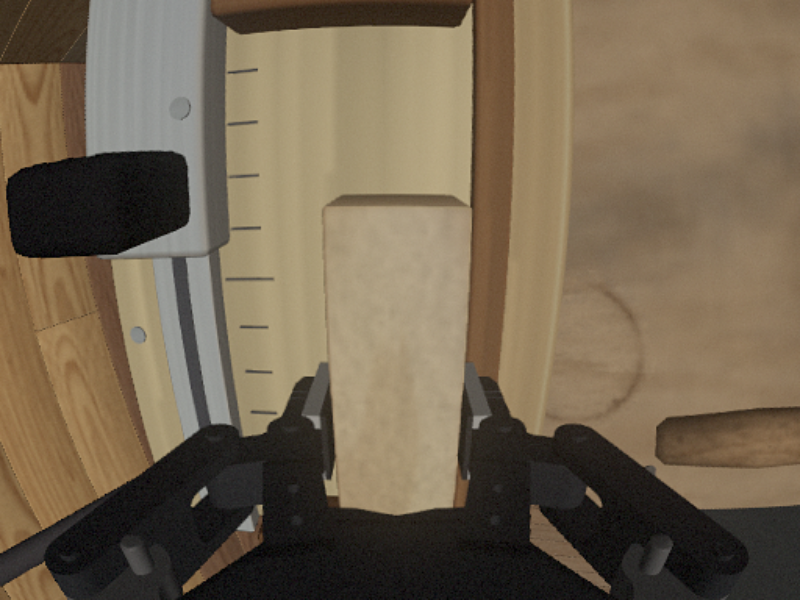

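The offcut is held square and aligned with the ledge, in front of the stop (arm edge at row 25), with its far end at row 200. Next I'll seat it by contact.

Run:
```python
from h import *
from cell import manip, eoat, vision
R,o,v=bed(); 
def st(n):
    s=manip.get_state(); b=R.T@(s["position"]-o); print(n,round(s["clock"],1),"bed",b.round(4),"F",(R.T@s["contact_force"]).round(1),"w",round(s["grip_width"],4)); return b
W=lambda p:list(o+R@np.array(p))
print(manip.servo_line(W([.026,.056,-.005]),velocity=.03,contact_N=6)); b=st("down")
print(manip.servo_line(W([b[0]-.02,b[1],b[2]+.0005]),velocity=.02,contact_N=8)); b=st("ledge")
print(manip.servo_line(W([b[0],b[1]+.02,b[2]+.0005]),velocity=.02,contact_N=10)); b=st("end")
s=vision.snapshot("wrist"); cv2.imwrite("pics/w4.png",cv2.resize(s["pixels"][:,:,::-1],(800,600)))
```

```text
True
down 12.6 bed [0.0258 0.0561 0.0135] F [ 0.1 -0.4  2.1] w 0.0372
True
ledge 13.2 bed [0.0189 0.0567 0.0136] F [ 0.1 -0.2  1. ] w 0.0371
True
end 13.7 bed [0.0191 0.0638 0.0143] F [ 1.7 -0.7 -0.4] w 0.0373
```

View pics/w4.png

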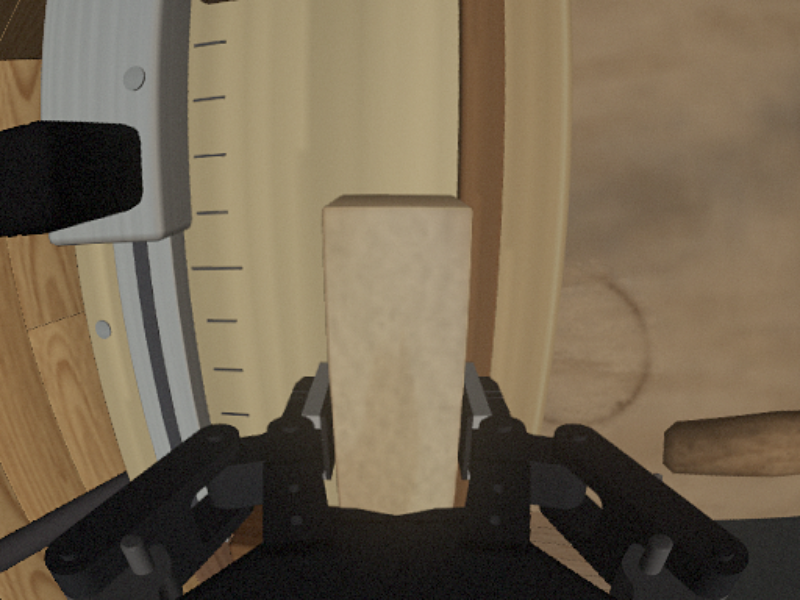

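Seated: contact at bed z, ledge x = 0.019 and y = 0.064, all as predicted, and the offcut's edge runs parallel to the ledge. Next: release, retreat, and take the stop's grip.

Run:
```python
from h import *
from cell import manip, eoat, vision
R,o,v=bed(); bx,by,bz=R.T
def st(n):
    s=manip.get_state(); b=R.T@(s["position"]-o); print(n,round(s["clock"],1),"bed",b.round(4),"F",(R.T@s["contact_force"]).round(1),"w",round(s["grip_width"],4)); return b
W=lambda p:list(o+R@np.array(p))
eoat.grip(.058); b=st("open")
manip.servo_line(W([b[0],b[1],.15]),velocity=.1)
og=rpy(-bz,by); gy=-.07+v+.055
manip.move_to(W([.100,gy,.15]),og); st("above grip")
eoat.grip(.06)
print(manip.servo_line(W([.104,gy,.046]),velocity=.07,contact_N=8)); st("at grip")
eoat.grip(.015,squeeze=25); b=st("gripped")
for i in range(3):
    hit=manip.servo_line(W([b[0],.075,b[2]]),velocity=.04,contact_N=10); c=st(f"push {hit}")
    if not hit or c[1]>.048: break
s=vision.snapshot("wrist"); cv2.imwrite("pics/w5.png",cv2.resize(s["pixels"][:,:,::-1],(800,600)))
```

```text
open 14.1 bed [0.0191 0.0637 0.0141] F [-0.9 -0.5 -1. ] w 0.0582
above grip 17.1 bed [ 0.0998 -0.0138  0.1498] F [ 0.5 -0.1  0.7] w 0.0578
False
at grip 19.0 bed [ 0.1042 -0.0145  0.0464] F [0.2 0.2 0.9] w 0.0601
gripped 19.4 bed [ 0.1041 -0.0143  0.0463] F [0.2 1.9 3.7] w 0.0237
push True 21.0 bed [0.1045 0.0547 0.046 ] F [ 1.5 -1.   0.7] w 0.0239
```

View pics/w5.png

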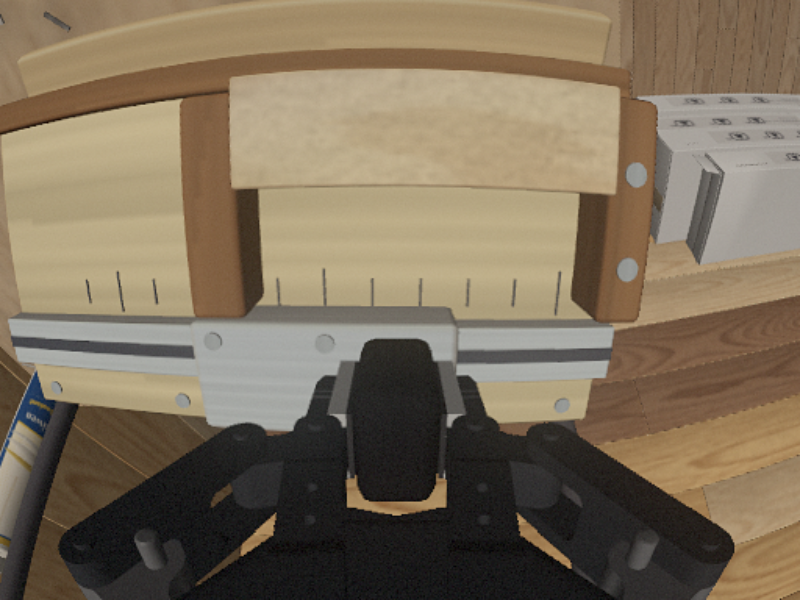

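The offcut sits tight between the stop (column 230) and the fixed end (column 618), flush along the ledge. Releasing, retreating and checking.

Run:
```python
from h import *
from cell import manip, eoat, vision
R,o,v=bed(); W=lambda p:list(o+R@np.array(p))
eoat.grip(.06); manip.servo_line(W([.102,.0547,.15]),velocity=.08); manip.dwell(.5)
s=vision.snapshot("wrist"); cv2.imwrite("pics/w6.png",cv2.resize(s["pixels"][:,:,::-1],(800,600)))
print(manip.get_state()["clock"])
```

```text
23.45
```

View pics/w6.png

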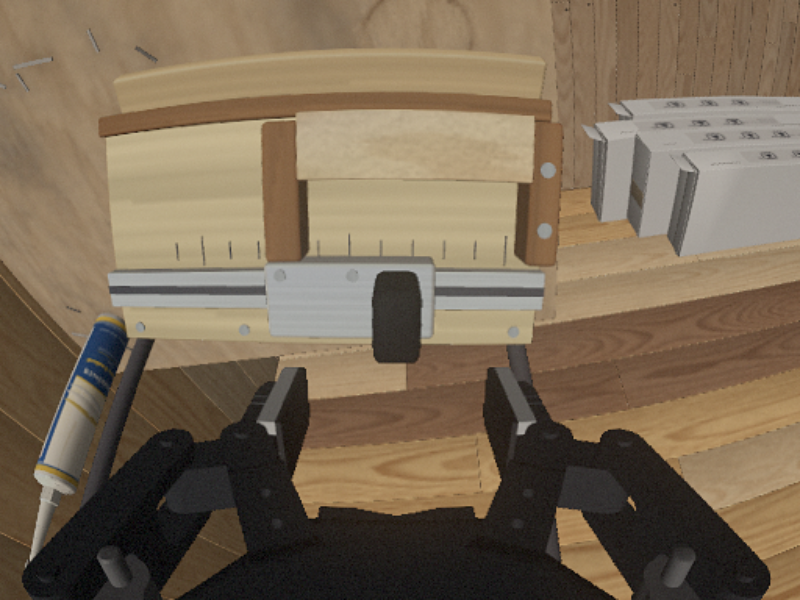

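After release the offcut stays snug between the stop (column 297) and the fixed end (column 534), along the ledge (row 112), and the gripper is clear. Handing in.

```bash
python3 -c "
from cell import manip
print(manip.hand_in())"
```

```text
the job is handed in; nothing more can be done
None
```

I handed the job in at about 23.5 s: the 130 mm offcut lies flat on the bed against the ledge, held with no visible gap between the stop and the fixed end, and the gripper is clear; the hand-in call gave no verdict.

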